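# Put the peeler and the honing steel away upright

## Task

The peeler and the small honing steel have dried on the slanted wire rest. Put both away in the wooden block: the honing steel's rod fully down in the round hole and the peeler's blade fully down in the oblong slot, both standing upright. Lower them in rather than dropping them, and leave the mug, the spice jar and the glass where they are.

Things in the scene. Friction and masses are not known exactly. Their poses are not given: they have to be found in the camera images.
- rest: fixed drying rest: white tray 150 (x) x 190 (y) mm, rim 11 mm, origin under its centre; two wire cradles (wire 6 mm) at y = +-55 mm. A tool leans in each (which varies) 35 degrees from vertical on two wires (20 mm wide together), handle up towards the rest's -x, foot on a plate square to it, standing 28 mm off the wires; the wires end 123 mm along from the foot; above, the handle is free
- peeler: vegetable peeler 170 mm long, 80 g. x axis from handle to blade: black handle x = -85 to +20 mm, 24 wide (y +-12), 17 thick (z 0 to 17); steel blade x = +20 to +85, 14 wide (y), 6 thick (z 0 to 6). Origin: mid-length on the underside (z = 0), which lies on the wires
- peeler_tip (a point): middle of the peeler's blade end, at x = +85, y = 0, z = +3 mm of the peeler
- honing_steel: small round honing steel 185 mm long, 140 g. x axis from handle to rod: black handle with steel ferrule x = -100 to -5 mm, 24 mm in diameter, flat shoulder, then steel rod 10 mm in diameter, x = -5 to +85. Its centre line is at y = 0, z = +10.3 mm of the origin; z points away from the wires
- steel_tip (a point): end of the honing steel's rod, on its centre line (x = +85, y = 0, z = +10.3 mm of the honing steel)
- block: wooden utensil block, fixed, 75 (x) x 165 (y) x 100 (z) mm; origin: centre of the underside; two openings in its top, 94 mm deep, straight down, slightly chamfered.
- block_hole0 (a point): centre of the mouth of the round hole, 17 mm in diameter, for the honing steel, at y = +45 mm of the block, 100 mm above the worktop; fully down, the steel's shoulder stands on the block's top, the rod 90 mm deep
- block_hole1 (a point): centre of the mouth of the oblong slot, 20 mm along the block's y, 14 mm along its x, for the peeler, at y = -45 mm of the block, 100 mm above the worktop; fully down, the end of the peeler's handle stands on the block's top, the blade about 65 mm deep (its width along the slot), with a few degrees of play
- mug: white mug, 82 mm in diameter, 91 mm tall, handle included 117 mm long; loose bystander at the back, near the wall; origin on the underside
- spice_jar: spice jar with green lid, 46 mm in diameter, 106 mm tall; loose bystander on the robot's side; origin: centre of the underside
- glass: clear glass, 84 mm in diameter, 103 mm tall; loose bystander on the robot's side; origin: centre of the underside
There are look-alikes about, which are no part of the job. Leave any orange look-alike of the peeler alone.

How it is judged:
At the end, for the whole second after the job is handed in: The honing steel stands in the round hole with its rod at least 80 mm deep, the peeler stands in the oblong slot with its blade at least 55 mm deep, each blade-down within 0.2 rad of vertical, its tip within 12 mm of the opening's axis, at rest (z of peeler_tip in the frame of block_hole1 below -0.055 m and horizontal distance between peeler_tip and block_hole1 below 0.012 m and angle between each of peeler, honing_steel's own x axis and vertical above 2.9416 rad and linear speed of each of peeler, honing_steel below 0.02 m/s and z of steel_tip in the frame of block_hole0 below -0.08 m and horizontal distance between steel_tip and block_hole0 below 0.012 m); the robot touches nothing.
It fails at once if the peeler is dropped (falls freely faster than 0.7 m/s) (linear speed of peeler above 0.7 m/s and contact force between each of the fingers, rest and peeler below 0.05 N).
It fails at once if the honing steel is dropped (falls freely faster than 0.7 m/s) (linear speed of honing_steel above 0.7 m/s and contact force between each of the fingers, rest and honing_steel below 0.05 N).
It fails at once if the mug is moved more than 25 mm or tipped (distance of mug from where it was at the start of the episode above 0.025 m or angle between mug's own z axis and vertical above 0.3 rad).
It fails at once if the spice jar is moved more than 25 mm or tipped (distance of spice_jar from where it was at the start of the episode above 0.025 m or angle between spice_jar's own z axis and vertical above 0.3 rad).
It fails at once if the glass is moved more than 25 mm or tipped (distance of glass from where it was at the start of the episode above 0.025 m or angle between glass's own z axis and vertical above 0.3 rad).
It also fails if it takes over 72 s, if anything falls off the work surface, if the arm or the gripper's body presses on something with over 40 N, if the wrist force passes 120 N, or if a joint passes its speed limit or range.

## Robot

A 6-joint arm with a two-finger parallel gripper is mounted at the origin on the work surface; the furniture and walls round the work are solid. World frame = base frame: x ahead of the robot, y to its left, z up, the work surface at z = 0. Lengths are in m, angles in rad, forces in N, time in s.
With the tool pointing down it reaches from about 0.425 to 0.95 m from the base axis. Payload 3.5 kg.
Tool frame: the origin (TCP) lies at the very end of the fingers, on their centre line; the grasp point (between the pads) lies 19 mm behind it; z points along the fingers, y is the line along which they close (so a half turn about z gives the same grasp; the last joint's range is limited). The gripper opens to 85 mm and grips with 20 to 120 N. Pads are 22 mm wide; open, the fingers measure 114 mm over their backs; the gripper's body (76 mm by 85 mm) begins 54 mm behind the grasp point. The pads swing forward as they close: fully open they stand 13 mm farther back than shut.
Start: joints at [1.109, 0.286, 1.577, -0, 1.279, -0.15], TCP at [0.207, 0.642, 0.231] pointing down, gripper open.
Joint ranges: [-2.77, 2.77], [-0.9, 2.22], [0.21, 2.48], [-1.53, 4.67], [0.24, 2.81], [-2.84, 2.84]. Speed limits (rad/s): [2.79, 2.79, 3.14, 3.14, 3.14, 3.14].

## Interface

Orientations are given as a unit quaternion [x, y, z, w].
In Python, from plant import ctrl gives the robot as it stands.
- The arm moves only by the tool carry_out, never from a script. Its argument "deltas" is one flat list of numbers, 6 for each row, row after row: the shift along the tool's x, y, z in m, then the turn, a rotation vector about the tool's x, y, z in rad. A call has 1 to 5 rows; each row is the pose to reach, as a shift and turn from the pose commanded when the call began, along the tool's axes at that moment; what a row does not reach only later rows make up. A row lasts 1/8 s, in which the tool goes at most 62.5 mm and 10.7 degrees, less where a joint would pass 70% of its speed; a pose out of reach is approached as far as the arm can. A call with a gripper value outside its range is refused whole. "grip" is the opening in per cent of the stroke, from 0 (shut) to 100 (fully open), set as the call begins (left out, the last holds). The fingers move at their own pace and stop on an object; "grip_force" is the grip in N (left out, the last holds). Time passes only in rows, so rows that repeat a pose let the fingers close. It gives the time, the measured TCP pose, the force, the opening and the grip force at its end, in the units of the state.
- ctrl.get_state(): the state, without advancing time (a new reading comes with each control period).
- ctrl.read_camera(name): name is "scene" or "side" or "wrist"; returns (picture, depth): 420x560x3 uint8, red, green, blue; 420x560 float32, m along the optical axis (not along the pixel's ray), 0 where there is no reading.
- ctrl.camera_model(name): a dict with "intrinsics" (3x3 intrinsics, pixels), "extrinsics" (4x4, takes a point from world to camera coordinates); the wrist camera has in their place "hand_eye" (4x4, takes a point from camera to tool coordinates, whose origin is the TCP and whose axes are the flange's). Camera axes: x right, y down, z forward; pixel columns grow to the right and rows downward; lengths in m; the calibration is good to about 2 mm. A picture is of the moment at which its call begins: read the wrist's pose just before it. camera_model takes no time and is no camera call.
- ctrl.sign_off(): hands the job in; it is judged then, once.
Trained networks look in the newest picture that a camera, given by its name, has taken for a name from the list of things; names that differ only in an ending like _2 or _b are one class to them, and where a whole thing is asked for, a point or a joint stands for the part that bears it (a point fixed in the world has none). Each returns a list of dicts, best first, with "score" (0 to 1); they miss things now and then, are a little off and sometimes report something else, mostly with a low value. They report only what shows in the picture. A call takes as long as a camera call. They do not tell look-alikes from the thing itself.
- ctrl.find_in(camera, query): "uv" ([column, row] in pixels, amid what is visible of it).
The state is a dict: "time": time; "qpos": joint angles; "dq": joint speeds; "joint_efforts": joint torques, N m; "eef_pos": TCP position; "tcp_rot": TCP orientation; "contact_force": force on the tool from outside, world axes, zero at the start; "wrist_torque": the same for the moment, N m; "opening": opening from 0.0 (shut) to 1.0 (fully open); "finger_force": force on a finger pad.
Only numpy, scipy, OpenCV 4.12 (cv2) and the standard library are available. Lean on these libraries where they do the work, as an engineer would, in place of code of your own. Each camera call takes 0.05 s, during which the arm holds its last target. There are 200 camera calls.

## Working session

There is one attempt and no reset: what is moved stays moved. The work goes in short steps, Python scripts to look and compute and a tool call to move; the robot and the scene stay as the last step left them, time stands still between calls to the robot, and variables do not carry over. Pictures are saved under pics/ and viewed, at most 10 in all, crops included, and the job is handed in when it is done.

Besides the shell and the picture viewer there is one more tool, called after ">>>" in YAML: its name, and indented under it one key for each argument. carry_out: Moves the arm, as the interface text tells. Its arguments: {"type":"object","properties":{"deltas":{"type":"array"},"grip":{"type":"number"},"grip_force":{"type":"number"}},"required":["deltas"]}

```bash
mkdir -p pics; ls; cat > h.py <<'E'
import numpy as np, cv2
from scipy.spatial.transform import Rotation as R
from plant import ctrl
def cloud(name):
    s=ctrl.get_state()
    im,d=ctrl.read_camera(name); m=ctrl.camera_model(name); K=np.array(m["intrinsics"])
    v,u=np.mgrid[:420,:560]
    p=np.stack([(u-K[0,2])/K[0,0]*d,(v-K[1,2])/K[1,1]*d,d],-1)
    if "extrinsics" in m: T=np.linalg.inv(np.array(m["extrinsics"]))
    else:
        W=np.eye(4);W[:3,:3]=R.from_quat(s["tcp_rot"]).as_matrix();W[:3,3]=s["eef_pos"]
        T=W@np.array(m["hand_eye"])
    P=p@T[:3,:3].T+T[:3,3]; P[d==0]=np.nan
    return im,P,T
def save(n,im): cv2.imwrite(f"pics/{n}.png",im[...,::-1])
E
python3 - <<'E'
from h import *
np.set_printoptions(precision=4,suppress=True)
print(ctrl.get_state())
ims=[]
for c in("scene","side"):
    im,P,T=cloud(c); ims.append(im); np.save(c+".npy",P); save(c,im)
    print(c,T)
    for q in("rest","peeler","honing_steel","block","block_hole0","block_hole1","mug","spice_jar","glass"):
        for r in ctrl.find_in(c,q)[:4]:
            u,v=np.round(r["uv"]).astype(int); print(q,round(r["score"],2),u,v,P[v,u])
E
```

```text
pics
{'time': 0.0, 'qpos': array([ 1.109 ,  0.2872,  1.5782, -0.    ,  1.2786, -0.15  ]), 'dq': array([ 0.0007, -0.0011,  0.002 , -0.0011,  0.0003, -0.0002]), 'joint_efforts': array([ -0.0012, -40.5972, -29.2629,  -0.0001,   0.0057,   0.    ]), 'eef_pos': array([0.2068, 0.6419, 0.2299]), 'tcp_rot': array([ 0.1553,  0.9879, -0.0011, -0.0003]), 'contact_force': array([-0.0092,  0.3828,  0.103 ]), 'wrist_torque': array([-0.0453,  0.0156,  0.0281]), 'finger_force': 0.0, 'opening': 1.0019977846505188}
scene [[-0.967  -0.1695  0.1901  0.1979]
 [-0.2543  0.6832 -0.6846  0.8025]
 [-0.0139 -0.7103 -0.7037  1.0309]
 [ 0.      0.      0.      1.    ]]
rest 0.78 241 258 [0.4917 0.0941 0.0846]
peeler 0.78 383 192 [ 0.1767 -0.3009  0.0164]
peeler 0.49 233 246 [0.5098 0.0927 0.1234]
honing_steel 0.78 256 216 [ 0.4815 -0.0092  0.1321]
block 0.64 251 178 [ 0.5481 -0.1783  0.0999]
block 0.29 242 259 [0.5123 0.0382 0.0064]
block_hole0 0.85 253 174 [ 0.5514 -0.207   0.0897]
block_hole0 0.24 293 269 [0.3581 0.1015 0.0923]
block_hole1 0.85 253 174 [ 0.5514 -0.207   0.0897]
block_hole1 0.24 293 269 [0.3581
[... 277 characters left out ...]
9  0.5481 -0.8361  1.154 ]
 [ 0.0089 -0.8362 -0.5484  0.9352]
 [ 0.      0.      0.      1.    ]]
rest 0.65 247 263 [0.5162 0.0304 0.006 ]
rest 0.62 236 195 [ 0.5593 -0.1602  0.0993]
peeler 0.48 247 245 [0.5082 0.1013 0.1214]
peeler 0.45 360 200 [ 0.1834 -0.283   0.0113]
honing_steel 0.7 236 197 [ 0.5591 -0.1558  0.0953]
honing_steel 0.67 255 220 [ 0.4954 -0.0113  0.1175]
block 0.91 237 196 [ 0.5563 -0.1575  0.0977]
block_hole0 0.65 236 192 [ 0.5604 -0.1729  0.1015]
block_hole1 0.65 236 192 [ 0.5604 -0.1729  0.1015]
mug 0.67 186 212 [ 0.6955 -0.102   0.0767]
spice_jar 0.66 306 260 [0.3623 0.0986 0.0759]
glass 0.84 313 190 [ 0.3357 -0.2222  0.0826]
glass 0.59 255 216 [ 0.4955 -0.0147  0.1279]
```

```bash
python3 - <<'E'
import cv2,numpy as np
a=cv2.imread("pics/scene.png")[140:320,150:430]; b=cv2.imread("pics/side.png")[150:330,140:400]
a=cv2.resize(a,(466,300)); 
o=np.vstack([cv2.resize(cv2.imread("pics/scene.png")[150:300,170:420],(800,480))[:,:800]]); cv2.imwrite("pics/c1.png",o)
o=cv2.resize(cv2.imread("pics/side.png")[160:300,170:400],(800,487)); cv2.imwrite("pics/c2.png",o)
E
```

```text
(no output)
```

View pics/c1.png

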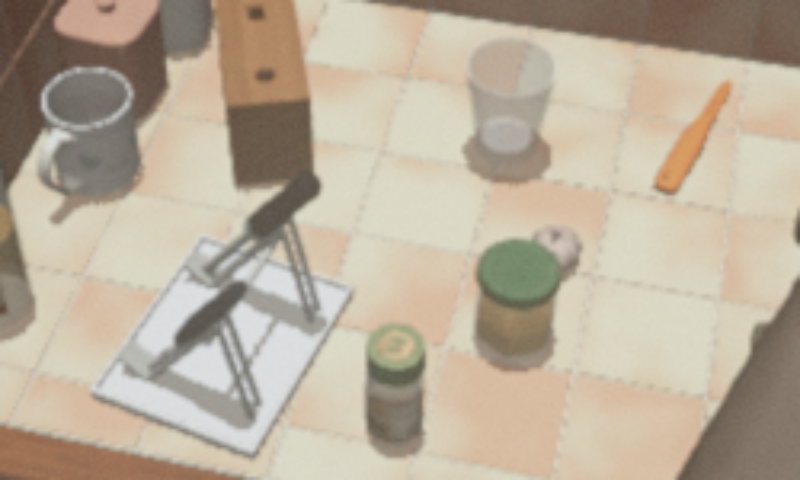

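View pics/c2.png

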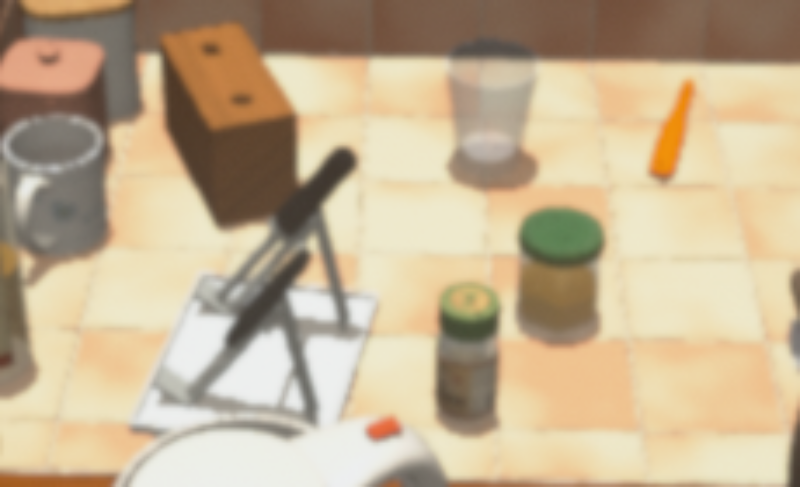

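Real tools: honing steel at scene (256,216) and black peeler at scene (233,246), both on the rest. The orange thing at (383,192) is the look-alike and stays put. Now I'll fit the geometry.

```bash
python3 - <<'E'
from h import *
np.set_printoptions(precision=4,suppress=True)
for c in("scene","side"):
    P=np.load(c+".npy"); im=cv2.imread(f"pics/{c}.png")[...,::-1].astype(int)
    x,y,z=P[...,0],P[...,1],P[...,2]
    m=(abs(z-.1)<.006)&(x>.45)&(x<.66)&(y<-.06)&(y>-.32)&(im[...,0]>im[...,2]+25)
    print(c,"block",m.sum(),cv2.minAreaRect((P[m][:,:2]*1000).astype(np.float32)),np.median(z[m]))
    gray=(abs(im[...,0]-im[...,2])<30)&(im.min(-1)>120)
    m=(abs(z-.006)<.008)&(x>.35)&(x<.68)&(y<.2)&(y>-.1)&gray
    n,l,s,_=cv2.connectedComponentsWithStats(m.astype(np.uint8)); k=1+s[1:,4].argmax(); m=l==k
    print("rest",m.sum(),cv2.minAreaRect((P[m][:,:2]*1000).astype(np.float32)),np.median(z[m]))
    dark=(im.max(-1)<95)&(z>.05)&(z<.25)&(x>.38)&(x<.62)&(y<.16)&(y>-.08)
    n,l,s,_=cv2.connectedComponentsWithStats(dark.astype(np.uint8))
    for k in range(1,n):
        if s[k,4]<40: continue
        q=P[l==k]; C=np.median(q,0); q=q[np.linalg.norm(q-C,axis=1)<.08]; C=q.mean(0); d=np.linalg.svd(q-C)[2][0]; d*=-np.sign(d[2]); t=(q-C)@d
        print("tool",s[k],C,d,"ends",C+d*t.min(),C+d*t.max(),"tilt",np.degrees(np.arccos(-d[2])),"yaw",np.degrees(np.arctan2(d[1],d[0])))
    for nm,(a,b) in dict(jar=((.36,.1),.05),glass=((.34,-.27),.07),mug=((.69,-.1),.08),other=((.27,-.02),.07)).items():
        m=(np.hypot(x-a[0],y-a[1])<b)&(z>.02); q=P[m]; print(nm,q[:,:2].min(0),q[:,:2].max(0),q[:,2].max())
    m=(x>.3)&(x<.8)&(y>-.4)&(y<.4)&(z>.13); 
print(ctrl.camera_model("wrist"))
E
```

```text
scene block 929 ((567.58447265625, -239.26046752929688), (75.1503677368164, 172.4432373046875), 22.1607666015625) 0.10145455992793839
rest 3417 ((526.398681640625, 64.70761108398438), (305.4231872558594, 268.88238525390625), 17.09732437133789) 0.0053993638361051755
tool [249 204  20  20 126] [ 0.4773 -0.0098  0.1381] [ 0.5729 -0.0497 -0.8181] ends [ 0.4523 -0.0076  0.1739] [ 0.5041 -0.0121  0.0999] tilt 35.104412733891586 yaw -4.961608388448122
tool [226 239  19  18  80] [0.5035 0.0984 0.1237] [ 0.5487 -0.0924 -0.8309] ends [0.4812 0.1022 0.1574] [0.5351 0.0931 0.0758] tilt 33.808880679449004 yaw -9.558353746759323
jar [0.3408 0.0546] [0.3855 0.1044] 0.11156777641022675
glass [ 0.2972 -0.3065] [ 0.3808 -0.2173] 0.10813389624496061
mug [ 0.6604 -0.1796] [ 0.7419 -0.0666] 0.09609163209450589
other [ 0.2558 -0.0728] [0.3245 0.    ] 0.09128443579780099
side block 741 ((571.0858764648438, -239.94354248046875), (77.3702392578125, 176.4906463623047), 23.10965919494629) 0.09927915120512776
rest 1663 ((525.3429565429688, 23.60039520263672), (208.7515869140625, 156.1669158935547), 80.043464660
[... 249 characters left out ...]
73 0.113 ] [ 0.5326 -0.102  -0.8402] ends [0.4864 0.1023 0.154 ] [0.5395 0.0921 0.0702] tilt 32.83786371894582 yaw -10.836949960332221
jar [0.343  0.0555] [0.3895 0.1069] 0.10871137571170053
glass [ 0.2997 -0.3055] [ 0.3809 -0.2134] 0.10612253155846318
mug [ 0.664  -0.1795] [ 0.7441 -0.0637] 0.09535223688505678
other [ 0.26   -0.0723] [0.3253 0.0019] 0.09095272244790908
{'intrinsics': array([[364.0701,   0.    , 279.2246],
       [  0.    , 364.0701, 201.9523],
       [  0.    ,   0.    ,   1.    ]]), 'hand_eye': array([[ 0.0003, -0.9522, -0.3054,  0.0781],
       [ 1.    ,  0.0005, -0.0004, -0.0006],
       [ 0.0005, -0.3054,  0.9522, -0.1424],
       [ 0.    ,  0.    ,  0.    ,  1.    ]])}
```

```bash
cat >> h.py <<'E'
np.set_printoptions(precision=4,suppress=True)
def delta(p,Rm,p0=None,R0=None):
    s=ctrl.get_state()
    if p0 is None: p0=s["eef_pos"]; R0=R.from_quat(s["tcp_rot"])
    return np.r_[R0.inv().apply(np.array(p)-p0),(R0.inv()*Rm).as_rotvec()]
def frame(z,y):
    z=np.array(z,float);z/=np.linalg.norm(z);y=np.array(y,float);y-=z*(y@z);y/=np.linalg.norm(y)
    return R.from_matrix(np.c_[np.cross(y,z),y,z])
E
python3 - <<'E'
from h import *
D=frame([0,0,-1],[0,1,0])
print(delta([.5,.3,.3],D)); print(delta([.5,-.09,.3],D))
P=np.load("scene.npy");Q=np.load("side.npy")
for A in(P,Q):
    q=A[(A[...,2]>.12)&(A[...,0]>.3)&(A[...,0]<1)&(abs(A[...,1])<.5)]
    import collections
    c={}
    for a in q:
        k=tuple(np.floor(a[:2]/.05).astype(int)); c[k]=max(c.get(k,0),a[2])
    print({(round(k[0]*.05,2),round(k[1]*.05,2)):round(float(v),2) for k,v in sorted(c.items())})
E
```

```text
[-0.3839 -0.2361 -0.0687  0.      0.     -0.3118]
[-0.5035 -0.6073 -0.0687  0.      0.     -0.3118]
{(np.float64(0.3), np.float64(-0.5)): 0.51, (np.float64(0.3), np.float64(-0.45)): 0.52, (np.float64(0.35), np.float64(-0.5)): 0.49, (np.float64(0.35), np.float64(-0.45)): 0.52, (np.float64(0.35), np.float64(0.3)): 0.22, (np.float64(0.35), np.float64(0.35)): 0.22, (np.float64(0.4), np.float64(-0.5)): 0.5, (np.float64(0.4), np.float64(-0.45)): 0.51, (np.float64(0.4), np.float64(-0.05)): 0.17, (np.float64(0.4), np.float64(0.3)): 0.23, (np.float64(0.4), np.float64(0.35)): 0.24, (np.float64(0.4), np.float64(0.4)): 0.23, (np.float64(0.4), np.float64(0.45)): 0.22, (np.float64(0.45), np.float64(-0.5)): 0.5, (np.float64(0.45), np.float64(-0.45)): 0.51, (np.float64(0.45), np.float64(-0.05)): 0.17, (np.float64(0.45), np.float64(0.05)): 0.16, (np.float64(0.45), np.float64(0.1)): 0.16, (np.float64(0.45), np.float64(0.3)): 0.22, (np.float64(0.45), np.float64(0.35)): 0.23, (np.float64(0.45), np.float64(0.4)): 0.23, (np.float64(0.45), np.float64(0.45)): 0.23, (np.float64(0.5), np.float64(-0.5)): 0.48,
[... 4658 characters left out ...]
(np.float64(0.75), np.float64(-0.3)): 0.61, (np.float64(0.75), np.float64(-0.25)): 0.62, (np.float64(0.75), np.float64(-0.2)): 0.64, (np.float64(0.75), np.float64(-0.15)): 0.65, (np.float64(0.75), np.float64(-0.1)): 0.66, (np.float64(0.75), np.float64(-0.05)): 0.67, (np.float64(0.75), np.float64(0.0)): 0.68, (np.float64(0.75), np.float64(0.05)): 0.69, (np.float64(0.75), np.float64(0.1)): 0.7, (np.float64(0.75), np.float64(0.15)): 0.72, (np.float64(0.75), np.float64(0.2)): 0.73, (np.float64(0.75), np.float64(0.25)): 0.74, (np.float64(0.75), np.float64(0.3)): 0.75, (np.float64(0.75), np.float64(0.35)): 0.76, (np.float64(0.75), np.float64(0.4)): 0.77, (np.float64(0.75), np.float64(0.45)): 0.77}
```

>>> carry_out:
  deltas: [0,0,-0.06,0,0,0,-0.2,-0.12,-0.12,0,0,-0.15,-0.384,-0.236,-0.12,0,0,-0.312,-0.384,-0.236,-0.12,0,0,-0.312,-0.384,-0.236,-0.12,0,0,-0.312]

```text
time: 1.62
eef_pos: [0.3687, 0.4536, 0.3286]
tcp_rot: [-0.0, 1.0, 0.0, 0.0]
contact_force: [1.0, 0.5, 0.5]
opening: 0.997
finger_force: 0.0
```

```bash
python3 - <<'E'
from h import *
s=ctrl.get_state();print(s["eef_pos"],s["qpos"],s["time"],s["contact_force"])
print(delta([.5,-.09,.3],frame([0,0,-1],[0,1,0])))
E
```

```text
[0.3687 0.4536 0.3286] [ 0.7148  0.0281  1.6914 -0.0001  1.4212 -0.8566] 1.625 [1.007  0.5031 0.4926]
[-0.1309 -0.5437  0.0285  0.0005  0.0007  0.0006]
```

>>> carry_out:
  deltas: [-0.13,-0.3,0,0,0,0,-0.13,-0.3,0,0,0,0,-0.13,-0.3,0,0,0,0,-0.13,-0.3,0,0,0,0,-0.13,-0.3,0,0,0,0]

```text
time: 2.25
eef_pos: [0.4926, 0.1665, 0.3285]
tcp_rot: [-0.0, 1.0, 0.0, 0.001]
contact_force: [0.5, 0.2, 0.3]
opening: 1.0
finger_force: 0.0
```

>>> carry_out:
  deltas: [0,-0.25,0.028,0,0,0,0,-0.25,0.028,0,0,0,0,-0.25,0.028,0,0,0,0,-0.25,0.028,0,0,0,0,-0.25,0.028,0,0,0]

```text
time: 2.88
eef_pos: [0.4915, -0.0851, 0.2994]
tcp_rot: [0.003, 1.0, -0.0, -0.001]
contact_force: [0.9, -1.1, 0.2]
opening: 1.003
finger_force: 0.0
```

```bash
python3 - <<'E'
from h import *
s=ctrl.get_state();print(s["eef_pos"],s["qpos"],s["dq"],s["time"])
im,P,T=cloud("wrist"); np.save("w1.npy",P); save("w1",im)
for q in("peeler","honing_steel","block_hole0","block_hole1"):
    for r in ctrl.find_in("wrist",q)[:3]:
        u,v=np.round(r["uv"]).astype(int); print(q,round(r["score"],2),u,v,P[v,u])
E
```

```text
[ 0.4915 -0.0851  0.2994] [-0.3748 -0.157   1.9192 -0.0007  1.3805 -1.9391] [ 0.0526 -0.0092 -0.0043  0.0361  0.0122  0.0054] 2.875
peeler 0.62 464 190 [0.5039 0.0804 0.1261]
honing_steel 0.92 353 166 [ 0.4766 -0.0253  0.1482]
block_hole0 0.63 139 235 [ 0.557  -0.2287  0.1001]
block_hole1 0.63 139 235 [ 0.557  -0.2287  0.1001]
```

View pics/w1.png

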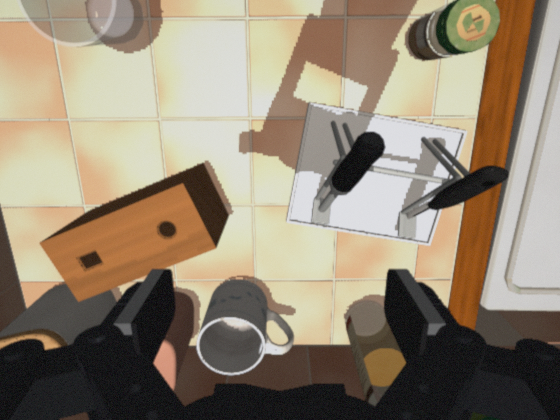

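The wrist view shows the round hole at (168,229) and the square-ended slot at (91,260), so +y of the block points to the near side. The steel's handle is at (357,165) and the peeler's at (470,187). Next come precise fits.

```bash
cat > fit.py <<'E'
from h import *
from scipy.optimize import least_squares
im=cv2.imread("pics/w1.png")[...,::-1]; P=np.load("w1.npy")
# ray plane for wrist
m=ctrl.camera_model("wrist");K=m["intrinsics"];W=np.eye(4)
def ray(uv,z,T):
    r=T[:3,:3]@np.linalg.solve(K,[uv[0],uv[1],1.]); return T[:3,3]+r*(z-T[2,3])/r[2]
W[:3,:3]=R.from_quat([0.003,1,0,-.001]).as_matrix();W[:3,3]=[.4915,-.0851,.2994]
T=W@m["hand_eye"]
x,y,z=P[...,0],P[...,1],P[...,2]
g=im.astype(int)
top=(abs(z-.1)<.008)&(x>.45)&(x<.68)&(y<-.1)&(y>-.34)&(g[...,0]>g[...,2]+35)&(g[...,0]>120)
n,l,s,_=cv2.connectedComponentsWithStats(top.astype(np.uint8));top=l==1+s[1:,4].argmax()
c,_=cv2.findContours(top.astype(np.uint8),cv2.RETR_EXTERNAL,cv2.CHAIN_APPROX_NONE)
print("blk z",np.median(z[top]),cv2.minAreaRect(np.array([ray(p[0],.1,T)[:2]*1000 for p in c[0]],np.float32)))
fill=np.zeros(top.shape,np.uint8);cv2.drawContours(fill,c,-1,1,-1)
h=(cv2.erode(fill,np.ones((3,3)))>0)&(g.max(-1)<110)
n,l,s,ce=cv2.connectedComponentsWithStats(h.astype(np.uint8))
for k in range(1,n):
    if s[k,4]>40:
        cc,_=cv2.findContours((l==k).astype(np.uint8),cv2.RETR_EXTERNAL,cv2.CHAIN_APPROX_NONE)
        print("hole",s[k],ce[k],ray(ce[k],.1,T),cv2.minAreaRect(np.array([ray(p[0],.1,T)[:2]*1000 for p in cc[0]],np.float32)))
cor=[ray(p,.011,T)[:2] for p in((309,102),(466,130),(430,243),(288,219))]
print("rest cor",np.array(cor)); a=cor[1]-cor[0]+cor[2]-cor[3]; print("rest ctr",np.mean(cor,0),"yaw",np.degrees(np.arctan2(a[1],a[0]))-90,np.linalg.norm(a)/2)
E
python3 fit.py
python3 - <<'E'
from h import *
from scipy.optimize import least_squares
yaw=np.radians(-10); d=np.array([np.sin(np.radians(35))*np.cos(yaw),np.sin(np.radians(35))*np.sin(yaw),-np.cos(np.radians(35))])
e=np.array([-np.sin(yaw),np.cos(yaw),0]); n=np.cross(d,e); n*=np.sign(n[2])
for nm,c0 in (("steel",(.477,-.01,.138)),("peeler",(.505,.098,.122))):
    for c in("scene","side","w1"):
        P=np.load(c+".npy");im=cv2.imread(f"pics/{c}.png").astype(int)
        q=P[(im.max(-1)<95)&(np.linalg.norm(P-c0,axis=-1)<.075)&(P[...,2]>.06)]
        for _ in range(3):
            C=np.median(q,0);r=q-C; rr=np.hypot(r@e,r@n);q=q[rr<.02]
        D=np.linalg.svd(q-q.mean(0))[2][0];D*=-np.sign(D[2])
        t=q@d; print(nm,c,len(q),"t",np.percentile(t,[0,2,98,100]),"e",np.percentile(q@e,[2,50,98]),"n",np.percentile(q@n,[2,50,90,98]),"tilt",np.degrees(np.arccos(-D[2])),"yaw",np.degrees(np.arctan2(D[1],D[0])))
        if nm=="steel":
            k=(t>t.min()+.012)&(t<t.min()+.085)
            f=least_squares(lambda v:np.hypot((q@e)[k]-v[0],(q@n)[k]-v[1])-.012,[np.median(q@e),np.median(q@n)-.008],loss="soft_l1",f_scale=.001)
            print("   axis e,n",f.x,f.cost)
print(d,e,n)
E
```

```text
blk z 0.09967115301844337 ((567.0797119140625, -241.7407684326172), (75.75717163085938, 165.07676696777344), 22.166643142700195)
hole [159 222  17  15 205] [166.8195 228.9073] [ 0.5503 -0.1997  0.1   ] ((550.4579467773438, -199.59335327148438), (16.471261978149414, 15.196019172668457), 89.68407440185547)
hole [ 80 251  22  17 233] [ 90.2747 259.4678] [ 0.584  -0.2826  0.1   ] ((584.4425048828125, -283.67840576171875), (14.086188316345215, 22.155044555664062), 21.281360626220703)
rest cor [[ 0.4311 -0.0516]
 [ 0.4637  0.1325]
 [ 0.6073  0.1077]
 [ 0.5733 -0.0753]]
rest ctr [0.5188 0.0283] yaw -10.279880521174277 0.18650478231166537
steel scene 126 t [0.1137 0.118  0.1992 0.2042] e [0.062  0.0738 0.0778] n [0.457  0.4656 0.4723 0.4736] tilt 35.104412733891586 yaw -4.961608388448122
   axis e,n [0.0855 0.4657] 0.00011701485286668002
steel side 198 t [0.1204 0.1228 0.2053 0.2116] e [0.066  0.0743 0.0797] n [0.4562 0.4682 0.4748 0.4773] tilt 34.1310519487293 yaw -10.318579374967749
   axis e,n [0.0643 0.4657] 0.00019368492184040285
steel w1 1799 t [0.1181 0.1199 0.2113 0.2285] e [0.0518 0.0591 0.0713] n [0.4537 0.4713 0.4751 0.4758] tilt 37.114584989377065 yaw -14.567591218690879
   axis e,n [0.0638 0.4632] 0.00013964044321490137
peeler scene 81 t [0.1326 0.134  0.2236 0.2308] e [0.1735 0.1845 0.1879] n [0.4581 0.4628 0.4673 0.4683] tilt 33.89048922334008 yaw -8.726748085539773
peeler side 145 t [0.1384 0.1396 0.2341 0.2379] e [0.1777 0.1852 0.1898] n [0.4566 0.4647 0.4685 0.4702] tilt 32.83786371894582 yaw -10.836949960332221
peeler w1 1779 t [0.1346 0.1357 0.2333 0.2466] e [0.161  0.1661 0.1815] n [0.4508 0.4656 0.4683 0.4687] tilt 33.12826567478693 yaw -14.837987295492335
[ 0.5649 -0.0996 -0.8192] [0.1736 0.9848 0.    ] [ 0.8067 -0.1422  0.5736]
```

```bash
cat >> h.py <<'E'
yaw=np.radians(-10.2); s35,c35=np.sin(np.radians(35)),np.cos(np.radians(35))
d=np.array([s35*np.cos(yaw),s35*np.sin(yaw),-c35]); e=np.array([-np.sin(yaw),np.cos(yaw),0]); n=np.array([c35*np.cos(yaw),c35*np.sin(yaw),s35])
G=frame(d,e)
# refer to the old basis (yaw -10) for measured offsets
y0=np.radians(-10);d0=np.array([s35*np.cos(y0),s35*np.sin(y0),-c35]); e0=np.array([-np.sin(y0),np.cos(y0),0]); n0=np.array([c35*np.cos(y0),c35*np.sin(y0),s35])
def pt(t,ee,nn): return t*d0+ee*e0+nn*n0
E
python3 - <<'E'
from h import *
s=ctrl.get_state();print(s["eef_pos"])
for t in(.03,.167): print(pt(t,.0645,.464),delta(pt(t,.0645,.464),G))
E
```

```text
[ 0.4923 -0.0803  0.3005]
[ 0.4025 -0.0055  0.2416] [ 0.0897  0.075   0.0589  0.0552 -0.6086  0.1746]
[ 0.4798 -0.0191  0.1293] [ 0.0125  0.0611  0.1711  0.0552 -0.6086  0.1746]
```

>>> carry_out:
  deltas: [0.03,0.025,0.015,0.018,-0.2,0.058,0.06,0.05,0.03,0.037,-0.4,0.116,0.09,0.075,0.059,0.055,-0.609,0.175,0.09,0.075,0.059,0.055,-0.609,0.175,0.09,0.075,0.059,0.055,-0.609,0.175]

```text
time: 3.75
eef_pos: [0.4132, -0.0042, 0.2514]
tcp_rot: [0.084, 0.951, -0.027, 0.297]
contact_force: [-1.0, -0.1, -0.8]
opening: 0.998
finger_force: 0.0
```

```bash
python3 - <<'E'
from h import *
s=ctrl.get_state();print(s["eef_pos"],s["qpos"],s["contact_force"],s["time"])
for t in(.03,.167): print(delta(pt(t,.0645,.464),G))
im,P,T=cloud("wrist"); np.save("w2.npy",P); save("w2",im)
k=(im.max(-1)<95)&(np.linalg.norm(P-pt(.16,.0645,.464),axis=-1)<.075)
q=P[k]; print(len(q)); 
for v in(d0,e0,n0): print(np.percentile(q@v,[1,5,50,95,99]))
E
```

```text
[ 0.4132 -0.0042  0.2514] [-0.299  -0.77    2.4836  0.0917  0.8288 -1.7339] [-0.9803 -0.1356 -0.8269] 3.75
[ 0.0141 -0.0032  0.0022 -0.0011 -0.0062  0.0014]
[ 0.0132 -0.0027  0.1392 -0.0011 -0.0062  0.0014]
1695
[0.1196 0.1201 0.1298 0.2068 0.2129]
[0.0536 0.0549 0.0641 0.0724 0.0734]
[0.4151 0.423  0.4555 0.4699 0.4722]
```

View pics/w2.png

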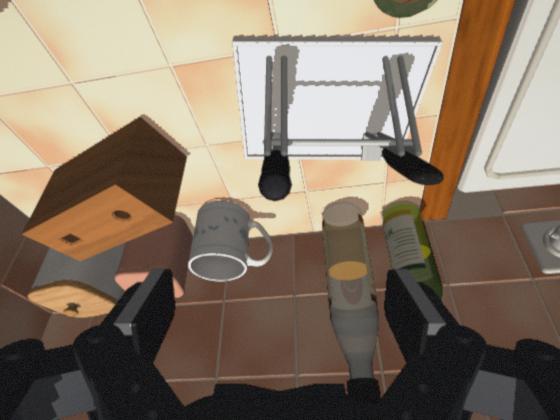

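>>> carry_out:
  deltas: [0.012,-0.003,0.03,0,-0.006,0,0.013,-0.003,0.06,0,-0.006,0,0.013,-0.003,0.09,0,-0.006,0,0.013,-0.003,0.12,0,-0.006,0,0.013,-0.003,0.12,0,-0.006,0]

```text
time: 4.42
eef_pos: [0.4701, -0.0187, 0.1406]
tcp_rot: [0.086, 0.952, -0.027, 0.293]
contact_force: [0.1, 0.4, 0.6]
opening: 1.001
finger_force: 0.0
```

```bash
python3 - <<'E'
from h import *
s=ctrl.get_state();print(s["eef_pos"],s["qpos"],s["contact_force"],s["time"])
print(delta(pt(.167,.064,.464),G))
E
```

```text
[ 0.4701 -0.0187  0.1406] [-0.2882 -0.3929  2.4845  0.1345  0.4594 -1.7804] [0.0849 0.4169 0.5583] 4.425
[-0.0016  0.0008  0.0147 -0.0024 -0.0141 -0.0023]
```

>>> carry_out:
  deltas: [-0.001,0.001,0.007,0,-0.014,0,-0.001,0.001,0.014,0,-0.014,0,-0.001,0.001,0.014,0,-0.014,0]

```text
time: 4.8
eef_pos: [0.4802, -0.0196, 0.1333]
tcp_rot: [0.086, 0.948, -0.028, 0.304]
contact_force: [-0.2, -0.2, 0.6]
opening: 0.999
finger_force: 0.0
```

```bash
python3 - <<'E'
from h import *
s=ctrl.get_state();print(s["eef_pos"],s["qpos"],s["contact_force"],s["time"])
print(delta(pt(.167,.064,.464),G))
E
```

```text
[ 0.4802 -0.0196  0.1333] [-0.283  -0.3522  2.4794  0.1482  0.401  -1.7912] [-0.1749 -0.1704  0.5817] 4.8
[ 0.0026 -0.0001  0.003  -0.0032  0.0088 -0.0018]
```

>>> carry_out:
  deltas: [0,0,0,0,0,0,0,0,0,0,0,0,0,0,0,0,0,0,0,0,0,0,0,0,0,0,0,0,0,0]
  grip: 0
  grip_force: 60

```text
time: 5.42
eef_pos: [0.4805, -0.0198, 0.134]
tcp_rot: [0.086, 0.948, -0.028, 0.304]
contact_force: [-3.8, 0.8, 5.0]
opening: 0.256
finger_force: 58.4
```

```bash
python3 - <<'E'
from h import *
s=ctrl.get_state();print(s["eef_pos"],s["qpos"],s["contact_force"],s["wrist_torque"],s["opening"],s["finger_force"])
R0=R.from_quat(s["tcp_rot"])
print("n in tool",R0.inv().apply(n),"up",R0.inv().apply([0,0,1]),"d",R0.inv().apply(d))
E
```

```text
[ 0.4805 -0.0198  0.134 ] [-0.2832 -0.3528  2.4787  0.1483  0.4012 -1.7912] [-3.8172  0.7607  4.9586] [0.0699 0.4142 0.0217] 0.25608526872901927 58.44769235991407
n in tool [-0.9999  0.0019  0.0099] up [-0.5817 -0.0017 -0.8134] d [0.0099 0.0034 0.9999]
```

>>> carry_out:
  deltas: [-0.004,0,-0.006,0,0,0,-0.02,0,-0.02,0,0,0,-0.05,0,-0.05,0,0,0,-0.085,0,-0.085,0,0,0,-0.085,0,-0.085,0,0,0]

```text
time: 6.05
eef_pos: [0.5023, -0.0239, 0.2582]
tcp_rot: [0.086, 0.947, -0.029, 0.308]
contact_force: [0.3, -0.5, -1.2]
opening: 0.253
finger_force: 58.7
```

```bash
python3 - <<'E'
from h import *
s=ctrl.get_state();print(s["eef_pos"],s["qpos"],s["contact_force"],s["wrist_torque"],s["opening"],s["finger_force"],s["time"])
by=np.radians(22.2); Y=[-np.sin(by),np.cos(by),0]
V=frame([0,0,-1],Y)
p=np.array([.5503,-.1997,.33]); print(delta(p,V)); print(delta([.5,-.1,.33],frame([0,0,-1],[0,1,0])))
E
```

```text
[ 0.5023 -0.0239  0.2582] [-0.2768 -0.4738  2.3189  0.0867  0.6702 -1.7172] [ 0.2687 -0.4949 -1.2481] [ 0.0717  0.4465 -0.0259] 0.25311676176875647 58.69781408997369 6.05
[-0.1059 -0.1645 -0.0111 -0.1817  0.6121 -0.5493]
[-0.0515 -0.0755 -0.0511 -0.0598  0.6281 -0.1749]
```

>>> carry_out:
  deltas: [-0.02,-0.03,-0.02,-0.036,0.122,-0.11,-0.042,-0.066,-0.02,-0.073,0.245,-0.22,-0.064,-0.1,-0.02,-0.109,0.367,-0.33,-0.085,-0.132,-0.015,-0.145,0.49,-0.44,-0.106,-0.165,-0.011,-0.182,0.612,-0.549]

```text
time: 6.68
eef_pos: [0.5483, -0.201, 0.3212]
tcp_rot: [-0.194, 0.981, 0.004, -0.007]
contact_force: [-0.3, 1.2, 0.2]
opening: 0.253
finger_force: 59.0
```

```bash
python3 - <<'E'
from h import *
s=ctrl.get_state();print(s["eef_pos"],s["qpos"],s["dq"],s["contact_force"],s["opening"],s["time"])
by=np.radians(22.2); Y=[-np.sin(by),np.cos(by),0]
print(delta([.5503,-.1997,.33],frame([0,0,-1],Y)))
E
```

```text
[ 0.5483 -0.201   0.3212] [-0.5233  0.04    1.6924 -0.0042  1.4253 -2.4835] [-0.1129  0.9521 -1.0928 -0.5499  1.0013 -0.8655] [-0.331   1.1551  0.1891] 0.2534540544029017 6.675
[-0.0022  0.0006 -0.0088  0.0102 -0.0131  0.0026]
```

Still moving, so I'll let it settle, then check the rod with all three cameras.

>>> carry_out:
  deltas: [0,0,0,0,0,0,0,0,0,0,0,0]

```text
time: 6.92
eef_pos: [0.5479, -0.1991, 0.3206]
tcp_rot: [-0.192, 0.981, 0.004, -0.005]
contact_force: [0.1, 0.9, -2.1]
opening: 0.255
finger_force: 59.1
```

```bash
cat > held.py <<'E'
from h import *
s=ctrl.get_state();p0=np.array(s["eef_pos"]);R0=R.from_quat(s["tcp_rot"]);print(p0,s["tcp_rot"],s["time"],s["contact_force"])
by=np.radians(22.2); Y=[-np.sin(by),np.cos(by),0]
print(delta([.5503,-.1997,.33],frame([0,0,-1],Y)))
import sys
tag=sys.argv[1]; ims=[]
for c in("scene","side","wrist"):
    im,P,T=cloud(c); save(tag+c,im); ims.append(im); np.save(tag+c+".npy",P)
    r=P-p0; q=P[(np.hypot(r[...,0],r[...,1])<.045)&(r[...,2]<-.012)&(r[...,2]>-.16)]
    if len(q)<5: print(c,"few",len(q)); continue
    h=p0[2]-q[:,2]; out=[]
    for a in np.arange(.01,.16,.015):
        k=(h>=a)&(h<a+.015)
        if k.sum()>2: out.append(np.r_[a,k.sum(),R0.inv().apply(q[k]-p0).mean(0)[:2]*1000,1e3*(R0.inv().apply(q[k]-p0)[:,1].max()-R0.inv().apply(q[k]-p0)[:,1].min())])
    print(c,"lowest",q[:,2].min(),"cam",R0.inv().apply(T[:3,3]-p0));print(np.array(out).round(3))
E
python3 held.py h1
```

```text
[ 0.5479 -0.1991  0.3206] [-0.1921  0.9813  0.0039 -0.0055] 6.925 [ 0.0768  0.8621 -2.1218]
[-0.0019 -0.0014 -0.0094  0.0097 -0.0093 -0.0008]
scene lowest 0.17916521048385958 cam [-0.047   1.0665 -0.7004]
[[ 0.01  42.     1.944  8.787 16.498]
 [ 0.025 47.     2.725  8.84  16.97 ]
 [ 0.04  25.     2.083  9.352 15.457]
 [ 0.055 18.     2.993  4.156  6.556]
 [ 0.07  13.     2.559  3.46  10.694]
 [ 0.085 18.     3.123  3.284  7.975]
 [ 0.1   19.     2.974  3.086  8.85 ]
 [ 0.115 16.     3.787  4.164  8.72 ]
 [ 0.13   9.     3.236  3.266  6.118]]
side lowest 0.17976322666947608 cam [-0.3785  1.3104 -0.6054]
[[ 0.01  40.    -2.57   9.112 25.493]
 [ 0.025 47.    -3.3    9.785 16.188]
 [ 0.04  29.    -1.585  9.81  19.433]
 [ 0.055 16.    -1.107  4.697 12.026]
 [ 0.07  13.    -0.411  3.926  8.752]
 [ 0.085 21.    -0.122  3.892  9.847]
 [ 0.1   18.    -0.84   4.649 12.078]
 [ 0.115 14.    -0.67   6.173 16.413]
 [ 0.13  10.    -0.587  4.588  6.201]]
wrist lowest 0.18110089341192248 cam [ 0.0787  0.0002 -0.1438]
[[  0.01  463.     12.632   0.147  23.808]
 [  0.025 433.     12.775   0.125  23.939]
 [  0.04  224.     12.946   0.309  23.733]
 [  0.07   90.      7.791   0.211   9.169]
 [  0.085  97.      7.546   0.211   9.729]
 [  0.1    76.      7.78    0.219   9.917]
 [  0.115  64.      7.945   0.393   9.204]
 [  0.13   36.      7.81    0.1     9.609]]
```

```bash
python3 - <<'E'
from h import *
by=np.radians(22.2); V=frame([0,0,-1],[-np.sin(by),np.cos(by),0])
H=np.array([.5503,-.1997,0])-V.apply([.0028,.0002,0])
print(H,delta(H+[0,0,.255],V))
E
```

```text
[ 0.553  -0.1988  0.    ] [-0.0053 -0.0027  0.0676  0.0068 -0.0076  0.0004]
```

>>> carry_out:
  deltas: [-0.005,-0.003,0.02,0.007,-0.008,0,-0.005,-0.003,0.04,0.007,-0.008,0,-0.005,-0.003,0.06,0.007,-0.008,0,-0.005,-0.003,0.067,0.007,-0.008,0,-0.005,-0.003,0.067,0.007,-0.008,0]

```text
time: 7.7
eef_pos: [0.5533, -0.2003, 0.255]
tcp_rot: [-0.192, 0.981, 0.0, -0.0]
contact_force: [-0.1, -0.1, -0.8]
opening: 0.255
finger_force: 59.1
```

```bash
sed -i 's/\.045)/.03)/' held.py; python3 held.py h2; python3 - <<'E'
from h import *
by=np.radians(22.2); V=frame([0,0,-1],[-np.sin(by),np.cos(by),0])
print(delta([.553,-.1988,.2525],V))
im=cv2.imread("pics/h2wrist.png"); a=cv2.resize(im[120:340,80:400],(800,550),interpolation=cv2.INTER_CUBIC); cv2.imwrite("pics/h2c.png",a)
E
```

```text
[ 0.5533 -0.2003  0.255 ] [-0.1925  0.9813  0.0003 -0.0004] 7.7 [-0.083  -0.0852 -0.7638]
[ 0.0027  0.0017 -0.075   0.0007 -0.0007 -0.0001]
scene lowest 0.09521719716998356 cam [-0.0491  1.0633 -0.7752]
[[  0.01   39.      2.755   9.364  15.155]
 [  0.025  40.      1.541   9.114  14.809]
 [  0.04   23.      2.177   9.934  10.373]
 [  0.055  14.      2.292   4.178   8.344]
 [  0.07   12.      3.363   3.016   8.961]
 [  0.085  18.      2.851   3.792  10.624]
 [  0.1    14.      3.232   3.689   7.878]
 [  0.115  11.      3.065   5.632   9.292]
 [  0.13   11.      3.361   4.315   7.506]
 [  0.145 201.     -0.488   1.057  57.748]]
side lowest 0.09580467288805372 cam [-0.3799  1.3079 -0.6796]
[[  0.01   35.     -3.439   8.962  22.034]
 [  0.025  38.     -4.092   9.307  17.672]
 [  0.04   30.     -3.06    8.627  23.501]
 [  0.055  13.     -1.641   3.255   8.962]
 [  0.07   16.     -0.833   3.202  14.186]
 [  0.085  19.     -0.694   2.407  12.536]
 [  0.1    13.     -0.907   3.98   12.876]
 [  0.115  14.     -0.405   2.832   8.476]
 [  0.13   10.     -0.877   3.085  10.034]
 [  0.145 156.     -0.019   1.271  58.673]]
wrist lowest 0.09507867453469859 cam [ 0.0783 -0.0009 -0.1439]
[[   0.01   479.      12.046   -1.052   23.853]
 [   0.025  420.      12.247   -0.92    23.859]
 [   0.04   226.      12.31    -0.847   23.89 ]
 [   0.07    92.       7.185   -0.989    9.221]
 [   0.085   94.       6.937   -0.851    9.749]
 [   0.1     79.       7.148   -0.984    9.966]
 [   0.115   61.       7.448   -1.05     9.22 ]
 [   0.13    39.       7.203   -1.086    9.561]
 [   0.145 3009.       3.473   -0.031   59.598]]
[ 0.0003  0.0023  0.0043 -0.0019  0.0013 -0.0001]
```

View pics/h2c.png

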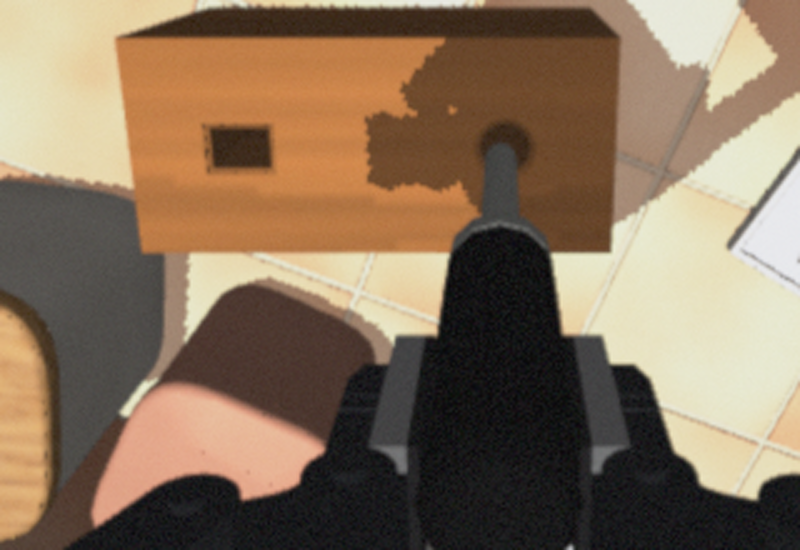

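>>> carry_out:
  deltas: [0,0.002,0,0,0,0,0,0.002,0.01,0,0,0,0,0.002,0.02,0,0,0,0,0.002,0.03,0,0,0,0,0.002,0.04,0,0,0]

```text
time: 8.48
eef_pos: [0.5527, -0.1985, 0.2146]
tcp_rot: [-0.193, 0.981, 0.0, -0.0]
contact_force: [-0.1, -0.4, -0.7]
opening: 0.252
finger_force: 59.1
```

```bash
python3 - <<'E'
from h import *
s=ctrl.get_state();print(s["eef_pos"],s["contact_force"],s["wrist_torque"],s["opening"],s["finger_force"])
by=np.radians(22.2); V=frame([0,0,-1],[-np.sin(by),np.cos(by),0])
print(delta([.553,-.1988,.151],V))
E
```

```text
[ 0.5527 -0.1985  0.2146] [-0.0671 -0.382  -0.6821] [ 0.0416 -0.0316  0.0014] 0.25173733374845403 59.13482712185669
[-0.0002 -0.0004  0.0636  0.0003 -0.0004 -0.    ]
```

>>> carry_out:
  deltas: [0,0,0.012,0,0,0,0,0,0.024,0,0,0,0,0,0.036,0,0,0,0,0,0.048,0,0,0,0,0,0.058,0,0,0]

```text
time: 9.1
eef_pos: [0.5528, -0.1985, 0.1568]
tcp_rot: [-0.192, 0.981, -0.0, -0.0]
contact_force: [0.4, -0.9, -2.5]
opening: 0.254
finger_force: 59.1
```

>>> carry_out:
  deltas: [0,0,0.002,0,0,0,0,0,0.004,0,0,0,0,0,0.005,0,0,0]

```text
time: 9.48
eef_pos: [0.5533, -0.1988, 0.1532]
tcp_rot: [-0.192, 0.981, -0.001, 0.001]
contact_force: [-0.4, -0.2, -1.4]
opening: 0.254
finger_force: 59.1
```

>>> carry_out:
  deltas: [0,0,0.001,0,0,0,0,0,0.002,0,0,0,0,0,0.002,0,0,0]

```text
time: 9.85
eef_pos: [0.5534, -0.1988, 0.152]
tcp_rot: [-0.193, 0.981, -0.001, 0.001]
contact_force: [-2.1, 0.5, 4.0]
opening: 0.256
finger_force: 59.6
```

>>> carry_out:
  deltas: [0,0,0,0,0,0,0,0,0,0,0,0,0,0,0,0,0,0,0,0,0,0,0,0]
  grip: 70

```text
time: 10.35
eef_pos: [0.5529, -0.1986, 0.1506]
tcp_rot: [-0.193, 0.981, -0.0, 0.0]
contact_force: [-1.0, -1.2, 0.7]
opening: 0.7
finger_force: 0.0
```

>>> carry_out:
  deltas: [0,0,-0.02,0,0,0,0,0,-0.06,0,0,0,0,0,-0.11,0,0,0,0,0,-0.15,0,0,0,0,0,-0.15,0,0,0]

```text
time: 10.98
eef_pos: [0.5549, -0.1996, 0.3078]
tcp_rot: [-0.193, 0.981, -0.004, 0.004]
contact_force: [-0.5, -0.2, -0.1]
opening: 0.703
finger_force: 0.0
```

```bash
python3 - <<'E'
from h import *
s=ctrl.get_state();print(s["eef_pos"],s["qpos"],s["opening"],s["time"])
im,P,T=cloud("wrist"); save("w3",im); np.save("w3.npy",P)
q=P[(np.hypot(P[...,0]-.55,P[...,1]+.2)<.035)&(P[...,2]>.11)]; 
for a in np.arange(.11,.2,.02):
    k=(q[:,2]>=a)&(q[:,2]<a+.02); print(a,k.sum(),q[k].mean(0))
print(q[:,2].max())
# peeler approach: gripper at 35 deg tilt
for t in (.05,.09,.178): print(t,pt(t,.174,.4605),delta(pt(t,.174,.4605),G))
E
```

```text
[ 0.5549 -0.1996  0.3078] [-0.5172  0.0432  1.7132 -0.0001  1.3733 -2.4755] 0.7026506059199223 10.975
0.11 96 [ 0.5413 -0.2042  0.1198]
0.13 146 [ 0.5418 -0.2038  0.1404]
0.15000000000000002 145 [ 0.5421 -0.2036  0.1591]
0.17 181 [ 0.5426 -0.2032  0.1834]
0.19 659 [ 0.549  -0.2009  0.1938]
0.3980856197274494
0.05 [0.4299 0.1009 0.2232] [ 0.0017  0.3249  0.0795  0.1688 -0.589   0.5487]
0.09 [0.4525 0.0969 0.1904] [-0.0176  0.3128  0.1124  0.1688 -0.589   0.5487]
0.178 [0.5022 0.0881 0.1183] [-0.0601  0.2863  0.1848  0.1688 -0.589   0.5487]
```

```bash
python3 - <<'E'
from h import *
p=pt(.155,.174,.535);print(p,delta(p,G))
# refined peeler e/n/t from w2
P=np.load("w2.npy");im=cv2.imread("pics/w2.png")
q=P[(im.max(-1)<80)&(np.linalg.norm(P-pt(.185,.174,.46),axis=-1)<.08)&(P[...,2]>.07)]
q=q[(abs(q@e0-.174)<.03)&(abs(q@n0-.46)<.02)]
for v in(d0,e0,n0): print(np.percentile(q@v,[1,5,50,95,99]))
for a in np.arange(.13,.23,.02):
    k=abs(q@d0-a-.01)<.01; print(a,k.sum(),np.percentile((q@e0)[k],[2,50,98]),np.percentile((q@n0)[k],[2,50,98]))
E
```

```text
[0.5494 0.0798 0.1799] [-0.1008  0.2605  0.1235  0.1688 -0.589   0.5487]
[0.1354 0.1361 0.1585 0.2082 0.2264]
[0.1611 0.1615 0.1669 0.1789 0.1817]
[0.4435 0.4493 0.4572 0.4646 0.4658]
0.13 561 [0.1618 0.1705 0.1819] [0.4551 0.4598 0.4658]
0.15 249 [0.161  0.1651 0.179 ] [0.4543 0.4561 0.4641]
0.16999999999999998 267 [0.1613 0.1647 0.1785] [0.4441 0.4545 0.4642]
0.18999999999999997 208 [0.1615 0.164  0.1789] [0.4424 0.4533 0.4639]
0.20999999999999996 50 [0.1625 0.1642 0.1667] [0.452  0.457  0.4626]
```

>>> carry_out:
  deltas: [-0.015,0.04,0,0.034,-0.118,0.11,-0.035,0.1,0.02,0.068,-0.236,0.22,-0.06,0.155,0.05,0.101,-0.353,0.33,-0.08,0.21,0.08,0.135,-0.471,0.44,-0.1,0.26,0.11,0.169,-0.589,0.549]

```text
time: 11.65
eef_pos: [0.5454, 0.0509, 0.202]
tcp_rot: [0.07, 0.959, -0.029, 0.274]
contact_force: [0.6, -1.7, 0.2]
opening: 0.702
finger_force: 0.0
```

```bash
python3 - <<'E'
from h import *
s=ctrl.get_state();print(s["eef_pos"],s["qpos"],s["contact_force"])
for nn,t in((.535,.155),(.49,.179),(.458,.179)):print(delta(pt(t,.173,nn),G))
E
```

```text
[0.5454 0.0509 0.202 ] [-0.0641 -0.2312  2.2334 -0.1104  0.5874 -1.415 ] [ 0.6119 -1.7002  0.2477]
[ 0.0118  0.0286  0.018   0.     -0.053   0.033 ]
[ 0.0554  0.03    0.0444  0.     -0.053   0.033 ]
[ 0.0874  0.031   0.0461  0.     -0.053   0.033 ]
```

>>> carry_out:
  deltas: [0,0.028,0.005,0,-0.053,0.033,0.01,0.028,0.018,0,-0.053,0.033,0.01,0.028,0.018,0,-0.053,0.033]

```text
time: 12.02
eef_pos: [0.5517, 0.0753, 0.1814]
tcp_rot: [0.084, 0.951, -0.028, 0.298]
contact_force: [0.1, 0.5, 0.1]
opening: 0.702
finger_force: 0.0
```

```bash
python3 - <<'E'
from h import *
s=ctrl.get_state();print(s["eef_pos"],s["qpos"],s["contact_force"])
print(delta(pt(.179,.173,.458),G))
im,P,T=cloud("wrist"); save("w4",im); q=P[(im.max(-1)<80)&(np.linalg.norm(P-pt(.185,.174,.46),axis=-1)<.08)&(P[...,2]>.07)]
q=q[(abs(q@e0-.174)<.03)&(abs(q@n0-.46)<.02)]
for v in(d0,e0,n0): print(len(q),np.percentile(q@v,[1,5,50,95,99]))
print(delta(pt(.179,.173,.458),G))
E
```

```text
[0.5517 0.0753 0.1814] [-0.0001 -0.1874  2.2518 -0.2202  0.4881 -1.2313] [0.0868 0.4517 0.1   ]
[ 0.0803  0.0031  0.0238 -0.0015 -0.004   0.0024]
2184 [0.1348 0.1354 0.1373 0.1448 0.1901]
2184 [0.1626 0.1641 0.1733 0.1823 0.1839]
2184 [0.4466 0.4559 0.4617 0.4668 0.4682]
[ 0.0823  0.0032  0.0242 -0.0015 -0.0012  0.0013]
```

>>> carry_out:
  deltas: [0.02,0.003,0.012,-0.001,-0.001,0,0.04,0.003,0.02,-0.001,-0.001,0,0.06,0.003,0.024,-0.001,-0.001,0,0.08,0.003,0.024,-0.001,-0.001,0,0.08,0.003,0.024,-0.001,-0.001,0]

```text
time: 12.7
eef_pos: [0.5014, 0.0872, 0.1171]
tcp_rot: [0.084, 0.95, -0.027, 0.299]
contact_force: [0.4, 0.5, 0.7]
opening: 0.7
finger_force: 0.0
```

```bash
python3 - <<'E'
from h import *
s=ctrl.get_state();print(s["eef_pos"],s["qpos"],s["contact_force"])
print(delta(pt(.179,.173,.459),G))
E
```

```text
[0.5014 0.0872 0.1171] [ 0.0324 -0.1969  2.3965 -0.3465  0.3618 -1.0734] [0.3529 0.451  0.7282]
[ 0.0002  0.      0.0004 -0.0004 -0.0003  0.0015]
```

>>> carry_out:
  deltas: [0,0,0,0,0,0,0,0,0,0,0,0,0,0,0,0,0,0,0,0,0,0,0,0,0,0,0,0,0,0]
  grip: 0
  grip_force: 60

```text
time: 13.32
eef_pos: [0.5041, 0.0878, 0.12]
tcp_rot: [0.084, 0.949, -0.027, 0.302]
contact_force: [0.1, -0.6, 3.0]
opening: 0.266
finger_force: 58.6
```

>>> carry_out:
  deltas: [-0.004,0,-0.006,0,0,0,-0.02,0,-0.02,0,0,0,-0.05,0,-0.05,0,0,0,-0.095,0,-0.095,0,0,0,-0.095,0,-0.095,0,0,0]

```text
time: 13.95
eef_pos: [0.5286, 0.0839, 0.2585]
tcp_rot: [0.084, 0.948, -0.026, 0.306]
contact_force: [-0.4, -0.1, -1.5]
opening: 0.269
finger_force: 59.0
```

```bash
python3 - <<'E'
from h import *
s=ctrl.get_state();print(s["eef_pos"],s["qpos"],s["contact_force"],s["opening"],s["finger_force"],s["time"])
by=np.radians(22.2); V=frame([0,0,-1],[-np.sin(by),np.cos(by),0])
print(delta([.584,-.2834,.35],V),delta([.55,-.1,.35],V))
E
```

```text
[0.5286 0.0839 0.2585] [ 0.021  -0.348   2.2321 -0.1875  0.6507 -1.259 ] [-0.361  -0.1283 -1.5282] 0.2687800369094737 58.95673162158346 13.95
[-0.1505 -0.3516 -0.0053 -0.174   0.6081 -0.5458] [-0.097  -0.1771 -0.0434 -0.174   0.6081 -0.5458]
```

>>> carry_out:
  deltas: [-0.03,-0.02,-0.03,-0.035,0.122,-0.109,-0.055,-0.06,-0.05,-0.07,0.243,-0.218,-0.075,-0.1,-0.06,-0.104,0.365,-0.327,-0.095,-0.14,-0.06,-0.139,0.486,-0.437,-0.109,-0.177,-0.06,-0.174,0.608,-0.546]

```text
time: 14.58
eef_pos: [0.5478, -0.1015, 0.3625]
tcp_rot: [-0.194, 0.981, 0.002, -0.008]
contact_force: [0.3, 0.9, -0.8]
opening: 0.266
finger_force: 59.1
```

```bash
python3 - <<'E'
from h import *
s=ctrl.get_state();print(s["eef_pos"],s["qpos"],s["contact_force"],s["time"])
by=np.radians(22.2); V=frame([0,0,-1],[-np.sin(by),np.cos(by),0])
print(delta([.584,-.2834,.37],V))
E
```

```text
[ 0.5478 -0.1015  0.3625] [-0.3629 -0.0366  1.6962 -0.0052  1.4982 -2.3236] [ 0.2794  0.9168 -0.8204] 14.575
[ 0.0359 -0.1819 -0.0083  0.0072 -0.0153  0.0028]
```

>>> carry_out:
  deltas: [0.01,-0.045,-0.008,0.007,-0.015,0.003,0.02,-0.09,-0.008,0.007,-0.015,0.003,0.03,-0.135,-0.008,0.007,-0.015,0.003,0.036,-0.182,-0.008,0.007,-0.015,0.003,0.036,-0.182,-0.008,0.007,-0.015,0.003]

```text
time: 15.2
eef_pos: [0.5831, -0.2845, 0.3671]
tcp_rot: [-0.189, 0.982, 0.001, 0.0]
contact_force: [0.5, -0.0, -0.8]
opening: 0.266
finger_force: 59.1
```

>>> carry_out:
  deltas: [0,0,0.03,0,0,0,0,0,0.06,0,0,0,0,0,0.11,0,0,0,0,0,0.11,0,0,0,0,0,0.11,0,0,0]

```text
time: 15.82
eef_pos: [0.5849, -0.2818, 0.2622]
tcp_rot: [-0.191, 0.982, -0.001, 0.003]
contact_force: [-1.2, -0.5, -0.1]
opening: 0.263
finger_force: 59.2
```

```bash
python3 held.py p1; python3 - <<'E'
from h import *
by=np.radians(22.2); V=frame([0,0,-1],[-np.sin(by),np.cos(by),0])
s=ctrl.get_state();print(s["eef_pos"],delta([.584,-.2834,.26],V))
im=cv2.imread("pics/p1wrist.png"); a=cv2.resize(im[120:340,180:500],(800,550),interpolation=cv2.INTER_CUBIC); cv2.imwrite("pics/p1c.png",a)
E
```

```text
[ 0.5849 -0.2818  0.2622] [-0.1914  0.9815 -0.0014  0.0031] 15.825 [-1.1568 -0.4988 -0.0797]
[ 0.0008  0.0888 -0.0682 -0.004   0.0056 -0.0022]
scene lowest 0.10220980090420073 cam [-0.0531  1.1472 -0.773 ]
[[ 0.01  19.     1.862  9.372 13.678]
 [ 0.025 25.     2.078  8.408  9.764]
 [ 0.04  17.     1.765  7.362  8.982]
 [ 0.055  6.     2.52   6.558  5.898]
 [ 0.07   8.     5.142  4.6   10.814]
 [ 0.085  7.     4.692  4.061  7.811]
 [ 0.1    3.     5.212  2.568  5.337]
 [ 0.115  4.     5.439  1.243  6.675]
 [ 0.145 45.    -5.361 -0.422 56.374]]
side lowest 0.1022124095707122 cam [-0.3828  1.3929 -0.6765]
[[ 0.01  27.    -4.29   7.965 18.686]
 [ 0.025 23.    -3.607  6.387 24.357]
 [ 0.04  20.    -3.05   7.47  19.597]
 [ 0.055 13.    -0.931  3.446 12.433]
 [ 0.07   8.     1.302  3.711  8.422]
 [ 0.085  9.     1.201  1.406 11.363]
 [ 0.1    5.     2.481  3.915  8.662]
 [ 0.115  6.     2.484  1.893  7.315]
 [ 0.145  8.    -7.916 -7.52  51.426]]
wrist lowest 0.13452185532850902 cam [ 0.0784 -0.0011 -0.1442]
[[  0.01  496.      8.788  -1.66   23.146]
 [  0.025 367.      9.11   -1.645  21.992]
 [  0.04  178.      8.556  -1.809  18.033]
 [  0.055  93.      6.676  -2.02   13.917]
 [  0.07  170.      5.528  -1.945  13.906]
 [  0.085 136.      5.748  -1.886  13.501]
 [  0.1   117.      6.     -2.161  12.811]
 [  0.115  81.      6.384  -2.113  11.905]]
[ 0.5856 -0.2827  0.2641] [ 0.0018  0.      0.0041 -0.0075  0.0076 -0.0026]
```

View pics/p1c.png

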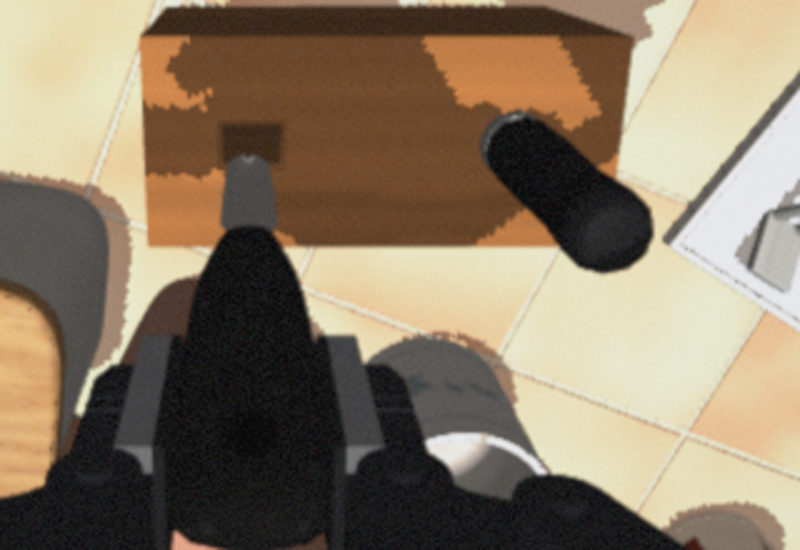

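```bash
python3 - <<'E'
from h import *
by=np.radians(22.2); V=frame([0,0,-1],[-np.sin(by),np.cos(by),0])
H=np.array([.584,-.2832,.255])-V.apply([.0011,-.0005,0]); print(H,delta(H,V*R.from_rotvec([0,-.019,0])))
E
```

```text
[ 0.5848 -0.2823  0.255 ] [ 0.0006  0.0007  0.0091 -0.0075 -0.0114 -0.0025]
```

>>> carry_out:
  deltas: [0.001,0.001,0.009,-0.007,-0.011,-0.002,0.001,0.001,0.009,-0.007,-0.011,-0.002,0.001,0.001,0.009,-0.007,-0.011,-0.002,0.001,0.001,0.009,-0.007,-0.011,-0.002]

```text
time: 16.48
eef_pos: [0.5834, -0.2818, 0.252]
tcp_rot: [-0.192, 0.981, 0.003, 0.008]
contact_force: [-1.0, -0.2, -0.8]
opening: 0.268
finger_force: 59.2
```

```bash
cat > p2.py <<'E'
from h import *
by=np.radians(22.2); V=frame([0,0,-1],[-np.sin(by),np.cos(by),0])
s=ctrl.get_state();print(s["eef_pos"],delta([.5848,-.2823,.255],V*R.from_rotvec([0,-.019,0])),s["contact_force"])
S=np.array([.584,-.2832,0])
im,P,T=cloud("wrist"); save("p2",im)
r=V.inv().apply((P-S).reshape(-1,3)).reshape(P.shape); z=P[...,2]
for a in np.arange(.12,.24,.01):
    k=(z>=a)&(z<a+.01)&(np.hypot(r[...,0],r[...,1])<.03); q=r[k]
    if k.sum()>5: print(round(a,3),k.sum(),"x",(np.median(q[:,0])*1e3).round(1),"y",(np.percentile(q[:,1],[3,50,97])*1e3).round(1))
# slot seen now
g=im.astype(int).max(-1); k=(abs(z-.1)<.02)|(z<.1); k&=(abs(r[...,0])<.02)&(abs(r[...,1])<.02)
hole=(z<.09)&(abs(r[...,0])<.03)&(abs(r[...,1])<.03)
q=r[hole]; print("hole pts",hole.sum(),np.percentile(q[:,:2],[2,50,98],axis=0)*1e3)
E
python3 p2.py
```

```text
[ 0.5834 -0.2818  0.252 ] [-0.0012 -0.001  -0.003   0.0034 -0.003  -0.001 ] [-0.997  -0.2285 -0.7884]
0.12 50 x 5.2 y [-3.1  1.1  5.3]
0.13 70 x 4.8 y [-4.7  1.1  7. ]
0.14 79 x 4.7 y [-4.7  1.1  7.4]
0.15 85 x 4.7 y [-5.1  1.1  7.3]
0.16 105 x 4.8 y [-5.4  1.   7.6]
0.17 123 x 4.8 y [-5.3  1.   7.9]
0.18 53 x 5.9 y [-5.7 -0.8  7.7]
0.19 84 x 7.6 y [-5.2  1.   7.5]
0.2 126 x 8.8 y [-6.9  0.9  8.9]
0.21 219 x 9.5 y [-8.4  1.4 10.4]
0.22 319 x 9.5 y [-9.1  0.9 11.4]
0.23 417 x 9.4 y [-9.4  1.3 11.8]
hole pts 262 [[ -7.8073 -10.9381]
 [ -7.3868  -2.4564]
 [  1.3456   9.0722]]
```

>>> carry_out:
  deltas: [-0.0015,-0.001,0.01,0,0,0,-0.0015,-0.001,0.018,0,0,0,-0.0015,-0.001,0.026,0,0,0,-0.0015,-0.001,0.034,0,0,0,-0.0015,-0.001,0.042,0,0,0]

```text
time: 17.15
eef_pos: [0.5856, -0.2817, 0.2092]
tcp_rot: [-0.192, 0.981, 0.003, 0.007]
contact_force: [-1.4, -0.5, -0.6]
opening: 0.263
finger_force: 59.2
```

```bash
python3 p2.py
```

```text
[ 0.5856 -0.2817  0.2092] [ 0.0002 -0.0001 -0.0458  0.0038 -0.0033 -0.0009] [-1.4118 -0.5121 -0.6445]
0.12 106 x 2.8 y [-6.   0.3  6.8]
0.13 109 x 2.7 y [-6.   1.   7.2]
0.14 49 x 4.0 y [-6.3 -1.5  7. ]
0.15 95 x 5.8 y [-6.5  0.3  7.2]
0.16 153 x 6.9 y [-7.9  0.3  8.7]
0.17 246 x 7.4 y [-9.4  0.2 10. ]
0.18 350 x 7.4 y [-9.9  0.2 10.8]
0.19 448 x 7.2 y [-10.4   0.2  11.1]
0.2 527 x 6.9 y [-10.5   0.5  11.3]
0.21 1102 x 6.7 y [-21.4   0.1  21.6]
0.22 1669 x 6.2 y [-23.2   0.5  23.8]
0.23 2057 x 6.1 y [-23.3   0.   23.7]
hole pts 154 [[ -7.9017 -10.9577]
 [ -7.3148  -7.9206]
 [  3.6077   9.0661]]
```

Centred and in the slot with no contact force, so I'll lower it the rest of the way.

>>> carry_out:
  deltas: [0,0,0.01,0,0,0,0,0,0.02,0,0,0,0,0,0.03,0,0,0,0,0,0.038,0,0,0,0,0,0.042,0,0,0]

```text
time: 17.82
eef_pos: [0.5859, -0.2812, 0.1669]
tcp_rot: [-0.192, 0.981, 0.004, 0.007]
contact_force: [-0.3, -0.1, -0.5]
opening: 0.265
finger_force: 59.2
```

>>> carry_out:
  deltas: [0,0,0.002,0,0,0,0,0,0.004,0,0,0,0,0,0.004,0,0,0]

```text
time: 18.2
eef_pos: [0.5863, -0.2813, 0.164]
tcp_rot: [-0.192, 0.981, 0.003, 0.008]
contact_force: [-0.5, 0.7, -0.9]
opening: 0.269
finger_force: 59.2
```

>>> carry_out:
  deltas: [0,0,0.002,0,0,0,0,0,0.003,0,0,0,0,0,0.003,0,0,0]

```text
time: 18.58
eef_pos: [0.5862, -0.2812, 0.1607]
tcp_rot: [-0.192, 0.981, 0.003, 0.007]
contact_force: [0.3, 0.1, -0.3]
opening: 0.264
finger_force: 59.2
```

>>> carry_out:
  deltas: [0,0,0.001,0,0,0,0,0,0.002,0,0,0,0,0,0.002,0,0,0]

```text
time: 18.95
eef_pos: [0.5863, -0.2812, 0.1587]
tcp_rot: [-0.192, 0.981, 0.003, 0.007]
contact_force: [-0.5, 0.4, -0.1]
opening: 0.268
finger_force: 59.2
```

>>> carry_out:
  deltas: [0,0,0.001,0,0,0,0,0,0.002,0,0,0,0,0,0.002,0,0,0]

```text
time: 19.32
eef_pos: [0.5862, -0.2812, 0.1567]
tcp_rot: [-0.192, 0.981, 0.003, 0.007]
contact_force: [-0.2, 0.5, -1.9]
opening: 0.266
finger_force: 59.2
```

```bash
python3 p2.py; python3 - <<'E'
import cv2
im=cv2.imread("pics/p2.png"); a=cv2.resize(im[100:380,160:500],(728,600),interpolation=cv2.INTER_CUBIC); cv2.imwrite("pics/p3c.png",a)
E
```

```text
[ 0.5862 -0.2812  0.1567] [ 0.0002 -0.0001 -0.0984  0.0038 -0.0033 -0.0009] [-0.1747  0.5112 -1.937 ]
0.12 270 x 6.7 y [-9.2  0.4 10.6]
0.13 388 x 6.5 y [-9.9  0.9 11.2]
0.14 457 x 6.3 y [-10.1   0.4  11.5]
0.15 588 x 5.9 y [-10.6   0.7  11.7]
0.16 1308 x 5.8 y [-21.7   0.3  23. ]
0.17 1748 x 5.4 y [-23.    0.6  23.9]
0.18 2103 x 5.2 y [-22.8   0.2  23.5]
0.19 3854 x 3.0 y [-20.4   0.5  20. ]
0.2 2502 x 10.2 y [-28.6 -12.5  28.4]
0.21 1506 x 10.2 y [-29.4 -11.5  29.4]
0.22 2747 x 15.5 y [-21.5  -5.8  22. ]
0.23 6741 x 15.2 y [-20.3   0.3  20.7]
hole pts 141 [[ -8.0182 -10.968 ]
 [ -7.4472  -8.4078]
 [  2.8172   9.0804]]
```

View pics/p3c.png

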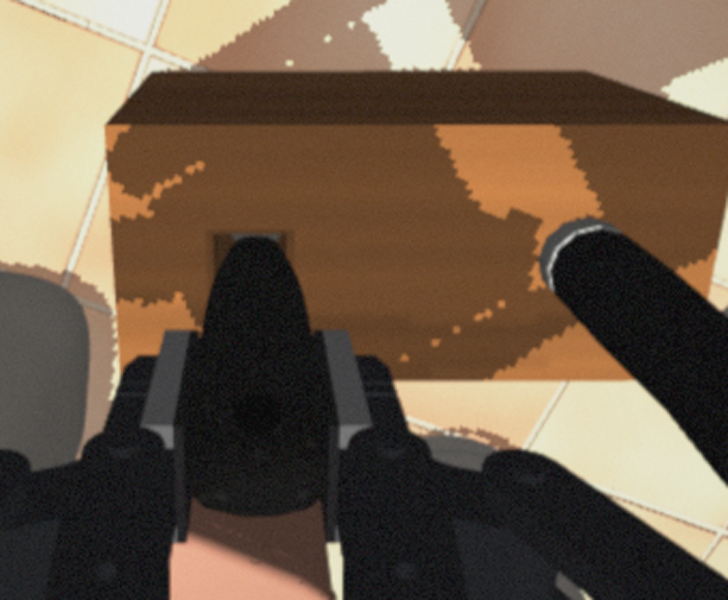

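>>> carry_out:
  deltas: [0,0,0.001,0,0,0,0,0,0.002,0,0,0,0,0,0.003,0,0,0,0,0,0.003,0,0,0]

```text
time: 19.88
eef_pos: [0.5863, -0.2811, 0.1536]
tcp_rot: [-0.192, 0.981, 0.003, 0.007]
contact_force: [0.8, -0.4, -1.0]
opening: 0.267
finger_force: 59.2
```

>>> carry_out:
  deltas: [0,0,0.001,0,0,0,0,0,0.002,0,0,0,0,0,0.003,0,0,0,0,0,0.003,0,0,0]

```text
time: 20.38
eef_pos: [0.5863, -0.2811, 0.1507]
tcp_rot: [-0.192, 0.981, 0.003, 0.007]
contact_force: [-0.2, -0.3, -0.5]
opening: 0.268
finger_force: 59.2
```

>>> carry_out:
  deltas: [0,0,0.001,0,0,0,0,0,0.002,0,0,0,0,0,0.003,0,0,0,0,0,0.004,0,0,0,0,0,0.004,0,0,0]

```text
time: 21.0
eef_pos: [0.5866, -0.2813, 0.1469]
tcp_rot: [-0.192, 0.981, 0.003, 0.008]
contact_force: [0.4, -1.2, -0.6]
opening: 0.268
finger_force: 59.2
```

```bash
python3 - <<'E'
from h import *
s=ctrl.get_state();print(s["eef_pos"],s["contact_force"])
im,P,T=cloud("scene"); save("s9",im)
m=ctrl.camera_model("scene"); E=np.array(m["extrinsics"]);K=np.array(m["intrinsics"])
c=K@(E[:3,:3]@[.585,-.28,.13]+E[:3,3]);u,v=(c[:2]/c[2]).astype(int);print(u,v)
a=im[v-40:v+35,u-50:u+50]; save("s9c",cv2.resize(a,(800,600),interpolation=cv2.INTER_CUBIC))
E
```

```text
[ 0.5866 -0.2813  0.1469] [ 0.4032 -1.1572 -0.5931]
248 146
```

View pics/s9c.png

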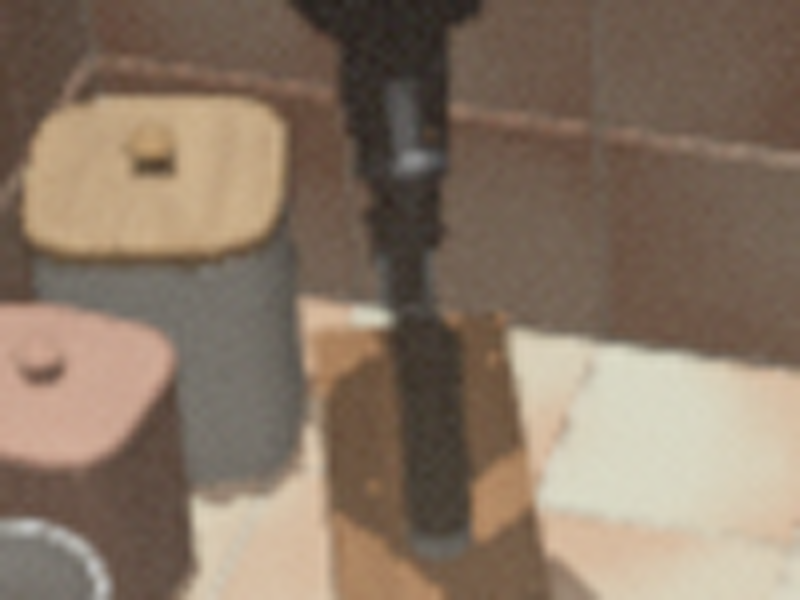

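>>> carry_out:
  deltas: [0,0,0.001,0,0,0,0,0,0.002,0,0,0,0,0,0.003,0,0,0,0,0,0.004,0,0,0,0,0,0.004,0,0,0]

```text
time: 21.68
eef_pos: [0.5867, -0.2816, 0.1431]
tcp_rot: [-0.192, 0.981, 0.003, 0.008]
contact_force: [0.5, -3.1, 0.6]
opening: 0.272
finger_force: 59.5
```

>>> carry_out:
  deltas: [0,0,0.001,0,0,0,0,0,0.002,0,0,0,0,0,0.002,0,0,0]

```text
time: 22.05
eef_pos: [0.5869, -0.2816, 0.1418]
tcp_rot: [-0.192, 0.981, 0.002, 0.008]
contact_force: [-1.1, -3.9, 5.7]
opening: 0.262
finger_force: 59.9
```

Upward force shows it is seated, so I'll release and withdraw.

>>> carry_out:
  deltas: [0,0,0,0,0,0,0,0,0,0,0,0,0,0,0,0,0,0,0,0,0,0,0,0]
  grip: 65

```text
time: 22.55
eef_pos: [0.5864, -0.2806, 0.1404]
tcp_rot: [-0.192, 0.981, 0.004, 0.007]
contact_force: [0.4, 0.2, -0.3]
opening: 0.651
finger_force: 0.0
```

>>> carry_out:
  deltas: [0,0,-0.02,0,0,0,0,0,-0.06,0,0,0,0,0,-0.11,0,0,0,0,0,-0.16,0,0,0,0,0,-0.16,0,0,0]

```text
time: 23.18
eef_pos: [0.5865, -0.284, 0.31]
tcp_rot: [-0.192, 0.981, -0.002, 0.012]
contact_force: [-0.7, -1.2, 0.0]
opening: 0.65
finger_force: 0.0
```

```bash
python3 - <<'E'
from h import *
s=ctrl.get_state();print(s["eef_pos"],s["contact_force"],s["opening"])
im,P,T=cloud("wrist"); save("w9",im)
by=np.radians(22.2); V=frame([0,0,-1],[-np.sin(by),np.cos(by),0])
for S in((.5503,-.1997,0),(.584,-.2832,0)):
    r=V.inv().apply((P-np.array(S)).reshape(-1,3)).reshape(P.shape); z=P[...,2]
    for a in np.arange(.1,.22,.01):
        k=(z>=a+.003)&(z<a+.013)&(np.hypot(r[...,0],r[...,1])<.03); q=r[k]
        if k.sum()>5: print(round(a,3),k.sum(),"x",(np.median(q[:,0])*1e3).round(1),"y",(np.percentile(q[:,1],[3,50,97])*1e3).round(1),z[k].max())
im2,_,_=cloud("side"); save("f_side",im2)
a=cv2.resize(im[:,80:480],(571,600)); save("f",np.hstack([cv2.resize(im[60:380,120:460],(400,376)),cv2.resize(im2[150:275,170:303],(400,376))]))
E
```

```text
[ 0.5865 -0.284   0.31  ] [-0.7179 -1.2043  0.0382] 0.6496190650410135
0.1 84 x 8.5 y [-12.4  -9.    3.3] 0.11290765494758609
0.11 77 x 8.3 y [-12.4  -9.3   2.8] 0.12292685189468894
0.12 94 x 8.5 y [-12.5  -8.8   3.8] 0.13290693092486972
0.13 116 x 7.7 y [-12.4  -9.2   3.3] 0.14281881665769053
0.14 119 x 8.2 y [-11.9  -8.5   3.6] 0.15292311384628127
0.15 135 x 7.7 y [-11.5  -8.4   3.2] 0.16290919420441852
0.16 100 x 7.8 y [-11.5  -8.2   3.6] 0.1727789401705052
0.17 123 x 8.0 y [-12.1  -8.8   2.5] 0.18299829431496484
0.18 298 x 6.9 y [-12.1  -7.4   8. ] 0.19298672132605
0.19 501 x 1.1 y [-9.1 -1.2  7.2] 0.1968020839284374
0.1 39 x 7.0 y [-9.8 -0.4  8.1] 0.1127309914934882
0.11 54 x 6.8 y [-10.1   0.5  10.1] 0.12296531503361796
0.12 62 x 6.5 y [-10.7  -0.9  10.3] 0.132712484046054
0.13 77 x 6.1 y [-11.1  -0.5  10.1] 0.14297860074324625
0.14 89 x 5.8 y [-11.5   0.3  10.6] 0.1529161652189025
0.15 95 x 5.4 y [-11.3  -0.5  10.5] 0.16273778049167165
0.16 110 x 4.7 y [-11.9  -0.5  11.2] 0.17299827847233068
0.17 357 x 1.6 y [-11.4  -0.5  10.3] 0.18297326865980396
0.18 81 x -0.7 y [-5.9 -0.5  4.8] 0.18455928573226094
```

View pics/f.png

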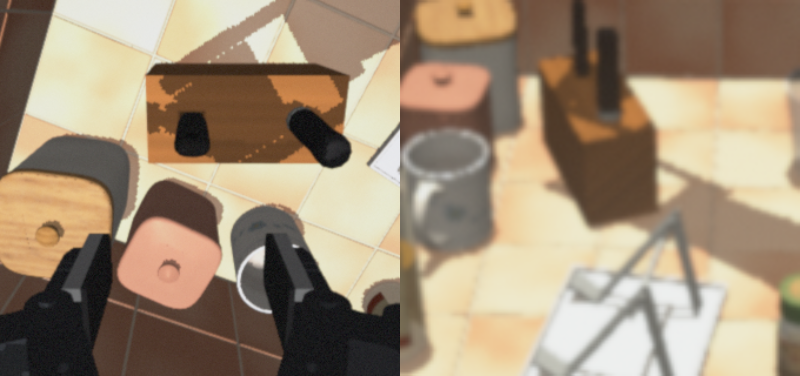

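Both tools stand upright in the block: the steel's handle top is at z = 0.196 and the peeler's at z = 0.184, leaning about 2°. The gripper is clear of everything, so I'm handing in.

```bash
python3 -c "
from plant import ctrl
print(ctrl.sign_off())"
```

```text
the job is handed in; nothing more can be done
None
```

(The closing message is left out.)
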